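# Check the inset depth of a craft box with a depth gauge

## Robot

A 6-joint arm with a two-finger parallel gripper is mounted at the origin on the work surface. World frame = base frame: x ahead of the robot, y to its left, z up, the work surface at z = 0. Lengths are in m, angles in rad, forces in N, time in s.
With the tool pointing down it reaches from about 0.3 to 0.75 m from the base axis. Payload 8.5 kg.
Tool frame: the origin (TCP) lies midway between the tips of the shut fingers; the grasp point (between the pads) lies 19 mm behind it; z points along the fingers, y is the line along which they close (so a half turn about z gives the same grasp; the last joint's range is limited). The gripper opens to 88 mm and grips with 3 to 60 N. Pads are 18 mm wide; open, the fingers measure 123 mm over their backs; the gripper's body (75 mm by 187 mm) begins 45 mm behind the grasp point.
Start: joints at [1.057, 0.381, 1.297, -0, 1.464, -0.215], TCP at [0.162, 0.526, 0.239] pointing down, gripper open.
Joint ranges: [-3.11, 3.11], [-0.89, 2.33], [0.22, 2.48], [-1.42, 4.56], [0.17, 2.85], [-2.88, 2.88]. Speed limits (rad/s): [2.39, 2.39, 3.14, 3.14, 3.14, 3.14].

## Interface

Orientations are given as a unit quaternion [x, y, z, w].
In Python, from station import arm gives the robot as it stands.
- The arm moves only by the tool send_rows, never from a script. Its argument "motion" is a list of rows, each a list of 6 numbers: the shift along the tool's x, y, z in mm, then the turn, a rotation vector about the tool's x, y, z in rad. A call has 1 to 5 rows; each row is the pose to reach, as a shift and turn from the pose commanded when the call began, along the tool's axes at that moment; what a row does not reach only later rows make up. A row lasts 1/12 s, in which the tool goes at most 41.7 mm and 7.16 degrees, less where a joint would pass 70% of its speed; a pose out of reach is approached as far as the arm can. A call with a gripper value outside its range is refused whole. "fingers" is the opening, from 0 (shut) to 1 (fully open), set as the call begins (left out, the last holds). The fingers move at their own pace and stop on an object; "newtons" is the grip in N (left out, the last holds). Time passes only in rows, so rows that repeat a pose let the fingers close. It gives the time, the measured TCP pose, the force, the opening and the grip force at its end, in the units of the state.
- arm.state(): the state, without advancing time (a new reading comes with each control period).
- arm.snapshot(name): name is "side" or "top" or "wrist"; returns (picture, depth): 384x512x3 uint8, red, green, blue; 384x512 float32, m along the optical axis (not along the pixel's ray), 0 where there is no reading.
- arm.camera_params(name): a dict with "fx", "fy", "cx", "cy" (pixels), "origin" and "rotation" of the camera in the world; the wrist camera has in their place "T_tool_cam" (4x4, takes a point from camera to tool coordinates, whose origin is the TCP and whose axes are the flange's). Camera axes: x right, y down, z forward; pixel columns grow to the right and rows downward; lengths in m; the calibration is good to about 2 mm. A picture is of the moment at which its call begins: read the wrist's pose just before it. camera_params takes no time and is no camera call.
- arm.close_job(): hands the job in; it is judged then, once.
The state is a dict: "time_s": time; "joint_pos": joint angles; "qd": joint speeds; "joint_torque": joint torques, N m; "eef_pos": TCP position; "tool_rot": TCP orientation; "wrist_force": force on the tool from outside, world axes, zero at the start; "ft_torque": the same for the moment, N m; "gripper_width": opening from 0.0 (shut) to 1.0 (fully open); "grip_force": force on a finger pad.
Only numpy, scipy, OpenCV 4.12 (cv2) and the standard library are available. Lean on these libraries where they do the work, as an engineer would, in place of code of your own. Each camera call takes 0.05 s, during which the arm holds its last target. There are 200 camera calls.

## Task

Set the depth gauge squarely across the open top of the green-boarded plywood box, its four lugs inside the walls. Push its red knob down until the sprung probe tip just rests gently on the box's inner base, and while holding it there turn the knob clockwise (seen from above) until the slide is locked; then let go, so that the gauge is left seated flat on the rim with its tip touching the base. Leave the other goods on the counter alone.

Things in the scene. Friction and masses are not known exactly. Their poses are not given: they have to be found in the camera images.
- box_rim (a point): Centre of the open top of a plywood craft box, in the plane of its rim, 65 mm above the counter. The box measures 76 mm (own x) by 136 mm (own y) outside; walls 8 mm, so the opening is 60 x 120 mm. Own z up.
- box_foot (a point): Underside centre of the same box, on the counter, where it is fixed on a green board (130 x 190 x 6 mm). The box's flat wooden inner base is inset, somewhere between 27 and 50 mm below the rim; this depth differs each time, is not given, and is what the gauge must find.
- gauge_seat (a point): Middle of the seating plane of the loose depth gauge (0.64 kg give or take 10 %). Own y runs along its grey beam (146 x 30 mm, 14 mm thick), own z up. A blue foot plate at each end (66 mm in x, 26 mm in y, centred 60 mm either side) has its underside in this plane and is what rests on the box rim. Either way round will do.
- gauge_lugs (a point): 11 mm straight below gauge_seat: the lower end of the gauge's four steel lugs, which lie inside a rectangle of 52 mm (x) by 112 mm (y), so they enter the box opening with 4 mm to spare all round. At the start the gauge stands upright on these lugs on the counter. A dark collar in the middle of the beam, 36 mm across, ends 36 mm above gauge_seat.
- knob_grip (a point): Centre of the red knob on top of the 8 mm probe rod, the place to grip: a flat bar 14 mm thick (own x), 44 mm long (own y), 32 mm tall. With the probe fully up it stands 122 mm above gauge_seat, straight over it, and comes down with the probe. At lock angle 0 its axes are those of the gauge. The gauge can be lifted and carried by the knob.
- probe (a joint): How far the probe slide has been pushed down, m: 0 fully up, 0.058 fully down. The tip's end is (6 mm + this value) below the seating plane. While not locked, a steady spring lifts it (about 3 N net, plus 0.4 N of friction) and takes it back to 0 when let go. It may be pushed down only once the gauge is seated.
- lock (a joint): Angle of the red knob relative to the gauge, rad: between 0 and 0.15 (free) at the start, growing clockwise seen from above to a stop at 1.45. Its cam clamps the slide: it begins to bite at about 0.55 and is locked from 0.95 on; aim for 1.25. It turns with light friction (0.03 N m, up to about 0.3 where the cam bites) and stays where it is left.
- probe_tip: Brass tip of the probe, 7 mm across; its lower end is 6 mm below its origin. It is sprung: it gives 0.83 mm per newton, 12 mm at most. A touch of 1 to 4 N is right. Locked with more than the gauge's weight (about 6 N) it would lift the gauge off the rim; more than 14 N dents the base.
- pail: Bystander: small steel pail, 72 mm across, 65 mm high; origin under its centre.
- egg_cup: Bystander: turned wooden egg cup, 46 mm across, 58 mm high; origin under its centre.
- canvases: Bystander: stack of small canvases, 100 x 100 x 34 mm; origin under its centre.
- paint_jar: Bystander: orange jar with white lid, 52 mm across, 70 mm high; origin under its centre.
Things that resemble listed ones, but are neither listed nor needed, are in the scene too. What is shaped like the part that bears box_rim but pink is not meant.

How it is judged:
By the outcome, as a careful person would: the job done as asked, in the order asked, and still so for the second after the job is handed in, with the robot touching nothing.
It also fails if it takes over 48 s, if anything falls off the work surface, if the arm or the gripper's body presses on something with over 40 N, if the wrist force passes 120 N, or if a joint passes its speed limit or range.

## Working session

There is one attempt and no reset: what is moved stays moved. The work goes in short steps, Python scripts to look and compute and a tool call to move; the robot and the scene stay as the last step left them, time stands still between calls to the robot, and variables do not carry over. Pictures are saved under pics/ and viewed, at most 10 in all, crops included, and the job is handed in when it is done.

Besides the shell and the picture viewer there is one more tool, called after "Call:" in YAML: its name, and indented under it one key for each argument. send_rows: Moves the arm, as the interface text tells. Its arguments: {"type":"object","properties":{"motion":{"type":"array"},"fingers":{"type":"number"},"newtons":{"type":"number"}},"required":["motion"]}

```bash
ls; mkdir -p pics
cat > h.py <<'E'
import numpy as np, cv2
from station import arm
from scipy.spatial.transform import Rotation as R
def cam(name,st=None):
    p=arm.camera_params(name)
    if 'T_tool_cam' in p:
        st=st or arm.state()
        T=np.eye(4);T[:3,:3]=R.from_quat(st['tool_rot']).as_matrix();T[:3,3]=st['eef_pos']
        T=T@np.array(p['T_tool_cam']); o=T[:3,3];r=T[:3,:3]
    else: o=np.array(p['origin']);r=np.array(p['rotation'])
    return p,o,r
def cloud(name):
    st=arm.state(); im,d=arm.snapshot(name); p,o,r=cam(name,st)
    v,u=np.mgrid[:384,:512]
    c=np.stack([(u-p['cx'])/p['fx']*d,(v-p['cy'])/p['fy']*d,d],-1)
    return im,d,c@r.T+o
def onplane(name,uv,z,st=None):
    p,o,r=cam(name,st); uv=np.atleast_2d(uv).astype(float)
    k=np.c_[(uv[:,0]-p['cx'])/p['fx'],(uv[:,1]-p['cy'])/p['fy'],np.ones(len(uv))]@r.T
    return o+k*((z-o[2])/k[:,2])[:,None]
def save(n,im): cv2.imwrite('pics/'+n,im[...,::-1])
E
python3 - <<'E'
from h import *
a=arm.snapshot('top');b=arm.snapshot('side')
np.savez('i0',t=a[0],td=a[1],s=b[0],sd=b[1])
save('t0.png',a[0]);save('s0.png',b[0]);print(arm.state()['tool_rot'])
for n in('top','side','wrist'):print(arm.camera_params(n))
E
```

```text
pics
[ 1.48814755e-01  9.88864881e-01 -6.06456421e-04 -2.18575997e-04]
{'fx': 408.4035983701734, 'fy': 408.4035983701734, 'cx': 254.48312349352173, 'cy': 187.97332421239676, 'origin': array([0.38599459, 0.10574048, 1.30222943]), 'rotation': array([ 0.70872736, -0.70252115,  0.04655004, -0.04475106])}
{'fx': 441.8909284932938, 'fy': 441.8909284932938, 'cx': 253.50020636618518, 'cy': 183.6855765360339, 'origin': array([0.02338713, 1.19796895, 0.85322382]), 'rotation': array([-0.19119764,  0.85543953, -0.46962188,  0.10546067])}
{'fx': 331.16913995969855, 'fy': 331.16913995969855, 'cx': 249.65392449703967, 'cy': 188.74340812859379, 'T_tool_cam': array([[ 3.47327571e-04, -9.60331722e-01, -2.78859935e-01,
         7.33563743e-02],
       [ 9.99999055e-01, -3.73179109e-05,  1.37404040e-03,
        -5.52116673e-04],
       [-1.32994105e-03, -2.78860149e-01,  9.60330802e-01,
        -1.45242587e-01],
       [ 0.00000000e+00,  0.00000000e+00,  0.00000000e+00,
         1.00000000e+00]])}
```

Rotation is a quaternion; I'll convert it.

```bash
sed -i "s/r=np.array(p\['rotation'\])/r=R.from_quat(p['rotation']).as_matrix()/" h.py
```

```text
(no output)
```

View pics/t0.png

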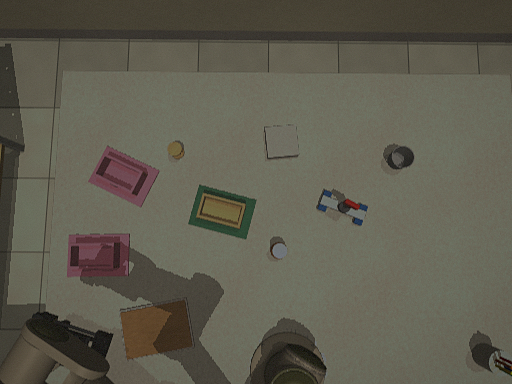

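View pics/s0.png

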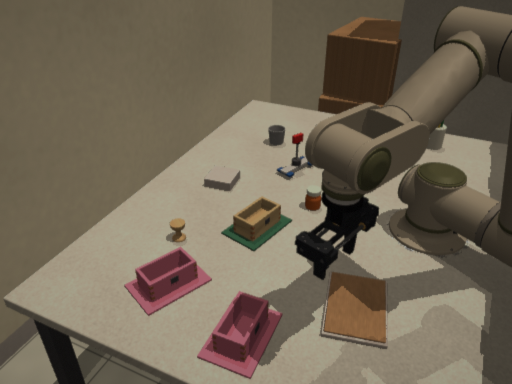

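The top view shows the green-boarded box at about (222,211), the gauge at (343,207) with its red knob at (351,204), the jar at (279,250), and the canvases at (282,141). The side view agrees, with two pink decoys at the front.

Run:
```python
from h import *
z=np.load('i0.npz');t=z['t'];hsv=cv2.cvtColor(t,cv2.COLOR_RGB2HSV)
H,S,V=cv2.split(hsv)
def pts(m,x0,x1,y0,y1):
    k=np.zeros_like(m);k[y0:y1,x0:x1]=m[y0:y1,x0:x1];v,u=np.nonzero(k);return np.c_[u,v].astype(np.float32)
g=pts((H>60)&(H<95)&(S>90),180,265,175,245)
o=pts((H>12)&(H<35)&(S>70)&(V>60),190,255,185,240)
b=pts((H>100)&(H<125)&(S>110),310,375,180,235)
r=pts(((H<6)|(H>174))&(S>130),310,375,180,235)
print(len(g),len(o),len(b),len(r))
for n,p,zz in(('green',g,.006),('rim',o,.065),('blue',b,.016),('knob',r,.149)):
    q=onplane('top',p,zz)[:,:2]
    rc=cv2.minAreaRect((q*1000).astype(np.float32)); bx=cv2.boxPoints(rc)
    print(n,rc,'mean',q.mean(0))
print(R.from_quat(arm.state()['tool_rot']).as_matrix().round(3))
```

```text
624 1138 152 85
green ((478.23736572265625, 205.71218872070312), (188.3649444580078, 126.66913604736328), 75.630126953125) mean [0.46934212 0.19793018]
rim ((478.1556701660156, 205.40081787109375), (136.83497619628906, 78.78687286376953), 75.53558349609375) mean [0.47770568 0.20449078]
blue ((493.8511962890625, -174.69644165039062), (145.04867553710938, 63.47612762451172), 69.075927734375) mean [ 0.49280688 -0.17451571]
knob ((491.67034912109375, -170.18153381347656), (45.01288986206055, 18.84528350830078), 61.40061569213867) mean [ 0.4923785  -0.17210231]
[[-0.956  0.294 -0.001]
 [ 0.294  0.956 -0.001]
 [ 0.    -0.001 -1.   ]]
```

Call:
send_rows:
  motion:
    - [-26,-28.5,0,0,0,0]
    - [-52,-57,0,0,0,0]
    - [-78,-85.5,0,0,0,0]
    - [-104,-114,0,0,0,0]
    - [-130,-142.5,0,0,0,0]
  fingers: 1

```text
time_s: 0.52
eef_pos: [0.2443, 0.3495, 0.2385]
tool_rot: [0.149, 0.989, -0.0, -0.0]
wrist_force: [1.3, 0.6, -0.8]
gripper_width: 1.003
grip_force: 0.0
```

Call:
send_rows:
  motion:
    - [-26,-28.5,0,0,0,0]
    - [-52,-57,0,0,0,0]
    - [-78,-85.5,0,0,0,0]
    - [-104,-114,0,0,0,0]
    - [-130,-142.5,0,0,0,0]

```text
time_s: 0.93
eef_pos: [0.3266, 0.1749, 0.2387]
tool_rot: [0.149, 0.989, -0.0, -0.0]
wrist_force: [1.0, 0.9, -0.2]
gripper_width: 0.998
grip_force: 0.0
```

Call:
send_rows:
  motion:
    - [-26,-28.5,0,0,0,0]
    - [-52,-57,0,0,0,0]
    - [-78,-85.5,0,0,0,0]
    - [-104,-114,0,0,0,0]
    - [-130,-142.5,0,0,0,0]

```text
time_s: 1.35
eef_pos: [0.409, 0.0003, 0.2387]
tool_rot: [0.149, 0.989, 0.0, -0.0]
wrist_force: [0.7, 0.7, 0.4]
gripper_width: 0.999
grip_force: 0.0
```

Call:
send_rows:
  motion:
    - [-26,-28.5,0,0,0,0]
    - [-52,-57,0,0,0,0]
    - [-78,-85.5,0,0,0,0]
    - [-104,-114,0,0,0,0]
    - [-130,-142.5,0,0,0,0]

```text
time_s: 1.77
eef_pos: [0.4914, -0.1741, 0.2384]
tool_rot: [0.149, 0.989, 0.0, -0.0]
wrist_force: [1.0, 1.0, 0.8]
gripper_width: 0.999
grip_force: 0.0
```

Call:
send_rows:
  motion:
    - [0,0,0,0,0,0.12]
    - [0,0,0,0,0,0.24]
    - [0,0,0,0,0,0.36]
    - [0,0,0,0,0,0.48]
    - [0,0,0,0,0,0.6]

```text
time_s: 2.18
eef_pos: [0.4909, -0.1722, 0.2384]
tool_rot: [0.437, 0.899, 0.0, -0.0]
wrist_force: [-0.4, -1.1, 0.1]
gripper_width: 1.002
grip_force: 0.0
```

Call:
send_rows:
  motion:
    - [0,0,0,0,0,0.12]
    - [0,0,0,0,0,0.24]
    - [0,0,0,0,0,0.36]
    - [0,0,0,0,0,0.48]
    - [0,0,0,0,0,0.6]

```text
time_s: 2.6
eef_pos: [0.4909, -0.1721, 0.2384]
tool_rot: [0.683, 0.73, -0.0, -0.0]
wrist_force: [-0.8, -0.4, 0.1]
gripper_width: 1.001
grip_force: 0.0
```

Call:
send_rows:
  motion:
    - [0,0,0,0,0,0.12]
    - [0,0,0,0,0,0.24]
    - [0,0,0,0,0,0.36]
    - [0,0,0,0,0,0.48]
    - [0,0,0,0,0,0.57]

```text
time_s: 3.02
eef_pos: [0.4909, -0.1721, 0.2384]
tool_rot: [0.861, 0.508, -0.0, -0.0]
wrist_force: [0.4, -0.3, 0.1]
gripper_width: 1.003
grip_force: 0.0
```

```bash
cat > g.py <<'E'
from h import *
import sys
im,d,P=cloud('wrist');save(sys.argv[1],im);np.savez('w',im=im,d=d,P=P)
st=arm.state();Rt=R.from_quat(st['tool_rot']).as_matrix()
H,S,V=cv2.split(cv2.cvtColor(im,cv2.COLOR_RGB2HSV))
for n,m in(('blue',(H>100)&(H<125)&(S>110)),('red',((H<6)|(H>174))&(S>130))):
    m=m&(d>0)
    if n=='red': q=P[m]; zt=np.percentile(q[:,2],98); print('red ztop',zt); q=q[q[:,2]>zt-.003]
    else: q=P[m]; zt=np.percentile(q[:,2],90); print('blue z',zt); q=q[abs(q[:,2]-zt)<.003]
    rc=cv2.minAreaRect((q[:,:2]*1000).astype(np.float32)); print(n,len(q),rc,q.mean(0))
print(st['eef_pos'],Rt.round(3).tolist())
E
python3 g.py w1.png
```

```text
blue z 0.021064341787623665
blue 1144 ((494.03216552734375, -173.60394287109375), (143.15988159179688, 63.253387451171875), 69.17060852050781) [ 0.49729192 -0.16589252  0.02009842]
red ztop 0.1493498689304742
red 913 ((494.3807373046875, -173.4393768310547), (42.95353698730469, 12.630802154541016), 61.05310821533203) [ 0.49445653 -0.17280063  0.14791485]
[ 0.49093183 -0.17212811  0.23844216] [[0.486, 0.874, -0.001], [0.874, -0.486, 0.0], [0.0, -0.001, -1.0]]
```

View pics/w1.png

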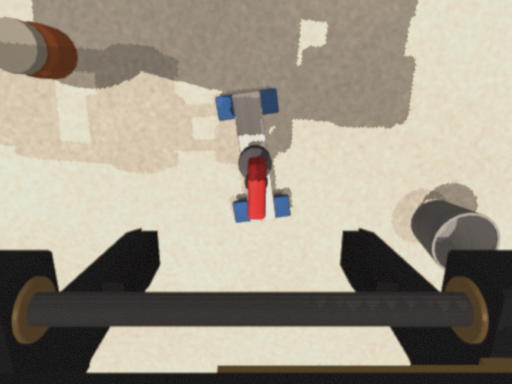

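The wrist view shows the gauge centred at about (255,160), with the red knob in line with the image column at (257,185) between the open fingers. It is ready to descend.

Call:
send_rows:
  motion:
    - [0.6,3.7,30,0,0,0]
    - [0.6,3.7,60,0,0,0]
    - [0.6,3.7,90,0,0,0]
    - [0.6,3.7,112,0,0,0]
    - [0.6,3.7,124,0,0,0]

```text
time_s: 3.48
eef_pos: [0.4935, -0.1728, 0.1119]
tool_rot: [0.859, 0.512, -0.001, -0.002]
wrist_force: [-0.2, 0.5, 0.6]
gripper_width: 0.999
grip_force: 0.0
```

Call:
send_rows:
  motion:
    - [0,0,0,0,0,0]
    - [0,0,0,0,0,0]
    - [0,0,0,0,0,0]
    - [0,0,0,0,0,0]
    - [0,0,0,0,0,0]
  fingers: 0
  newtons: 50

```text
time_s: 3.9
eef_pos: [0.4949, -0.1736, 0.1157]
tool_rot: [0.859, 0.511, 0.0, 0.001]
wrist_force: [0.5, 0.6, -0.6]
gripper_width: 0.647
grip_force: 0.0
```

Call:
send_rows:
  motion:
    - [0,0,0,0,0,0]
    - [0,0,0,0,0,0]
    - [0,0,0,0,0,0]
    - [0,0,0,0,0,0]
    - [0,0,0,0,0,0]

```text
time_s: 4.32
eef_pos: [0.4946, -0.1734, 0.1148]
tool_rot: [0.86, 0.511, 0.0, 0.0]
wrist_force: [-0.1, 0.0, -0.9]
gripper_width: 0.265
grip_force: 0.0
```

Call:
send_rows:
  motion:
    - [0,0,0,0,0,0]
    - [0,0,0,0,0,0]
    - [0,0,0,0,0,0]
    - [0,0,0,0,0,0]
    - [0,0,0,0,0,0]

```text
time_s: 4.73
eef_pos: [0.4948, -0.1736, 0.1148]
tool_rot: [0.86, 0.511, 0.0, 0.0]
wrist_force: [1.6, -1.7, -1.4]
gripper_width: 0.155
grip_force: 50.0
```

Call:
send_rows:
  motion:
    - [0,0,-10,0,0,0]
    - [0,0,-28,0,0,0]
    - [0,0,-55,0,0,0]
    - [0,0,-82,0,0,0]
    - [0,0,-100,0,0,0]

```text
time_s: 5.15
eef_pos: [0.4943, -0.1732, 0.2161]
tool_rot: [0.86, 0.511, -0.0, -0.0]
wrist_force: [2.0, -1.3, -6.4]
gripper_width: 0.151
grip_force: 50.0
```

Call:
send_rows:
  motion:
    - [0,0,0,0,0,0]
    - [0,0,0,0,0,0]

```text
time_s: 5.32
eef_pos: [0.4941, -0.1731, 0.2139]
tool_rot: [0.86, 0.511, -0.0, -0.001]
wrist_force: [-0.4, -0.1, -7.0]
gripper_width: 0.148
grip_force: 50.0
```

Call:
send_rows:
  motion:
    - [20,-5,0,0,0,0]
    - [52,-13,0,0,0,0]
    - [88,-23,0,0,0,0]
    - [125,-33,0,0,0,0]
    - [162,-43,0,0,0,0]

```text
time_s: 5.73
eef_pos: [0.5333, -0.0088, 0.2121]
tool_rot: [0.86, 0.511, -0.002, -0.002]
wrist_force: [1.6, -0.8, -7.1]
gripper_width: 0.155
grip_force: 50.0
```

Call:
send_rows:
  motion:
    - [37,-10,0,0,0,-0.02]
    - [74,-20,0,0,0,-0.05]
    - [110,-30,0,0,0,-0.08]
    - [142,-38,0,0,0,-0.1]
    - [162,-43,0,0,0,-0.112]

```text
time_s: 6.15
eef_pos: [0.573, 0.1556, 0.2116]
tool_rot: [0.829, 0.56, -0.002, -0.002]
wrist_force: [0.5, -1.1, -5.8]
gripper_width: 0.152
grip_force: 50.0
```

Call:
send_rows:
  motion:
    - [0,0,0,0,0,0]
    - [0,0,0,0,0,0]
    - [0,0,0,0,0,0]

```text
time_s: 6.4
eef_pos: [0.5731, 0.1518, 0.2127]
tool_rot: [0.83, 0.558, -0.002, -0.001]
wrist_force: [0.7, -1.1, -6.3]
gripper_width: 0.155
grip_force: 50.0
```

```bash
python3 g.py w2.png
```

```text
blue z 0.11899775704692767
blue 1601 ((586.0643920898438, 209.3927764892578), (25.032058715820312, 64.69449615478516), 75.05278015136719) [0.58618895 0.20994928 0.11811079]
red ztop 0.2472347630248139
red 2028 ((572.9566040039062, 154.3668975830078), (49.22974395751953, 13.428570747375488), 67.10820770263672) [0.5751614  0.15977386 0.24677715]
[0.57326415 0.15147681 0.21325723] [[0.377, 0.926, -0.003], [0.926, -0.377, -0.0], [-0.002, -0.003, -1.0]]
```

View pics/w2.png

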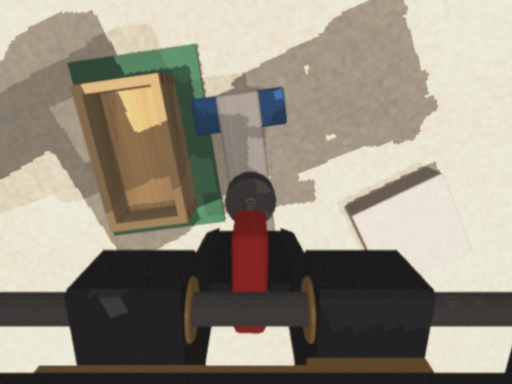

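The view shows the whole rim of the wooden box at left (75–195, 75–232). The held gauge's front plate is at (240,110), with the knob below it at (250,270).

Run:
```python
from h import *
w=np.load('w.npz');P=w['P'];d=w['d']
m=(d>0)&(abs(P[...,2]-.065)<.004);m[:,230:]=0;m[245:]=0
m=cv2.morphologyEx(m.astype(np.uint8),cv2.MORPH_OPEN,np.ones((3,3)))>0
q=P[m];print(len(q),np.median(q[:,2]))
# outer
rc=cv2.minAreaRect((q[:,:2]*1000).astype(np.float32));print('outer',rc)
# inner hole: in own frame, per-side trimmed limits
a=np.radians(rc[2] if rc[1][0]>rc[1][1] else rc[2]+90);c=np.array(rc[0])/1000
y=np.array([np.cos(a),np.sin(a)]);x=np.array([y[1],-y[0]])
U=(q[:,:2]-c)@x;W=(q[:,:2]-c)@y
mid=abs(W)<.045; mx=abs(U)<.02
print('x sides',np.percentile(U[mid&(U<0)],[2,50,98]),np.percentile(U[mid&(U>0)],[2,50,98]))
print('y sides',np.percentile(W[mx&(W<0)],[2,50,98]),np.percentile(W[mx&(W>0)],[2,50,98]))
for s in(1,-1):
    k=mid&(U*s>0);print('slope',np.polyfit(W[k],U[k],1))
# blue plate
H,S,V=cv2.split(cv2.cvtColor(w['im'],cv2.COLOR_RGB2HSV))
b=(H>100)&(H<125)&(S>110)&(d>0);bq=P[b];
print('blue z pct',np.percentile(bq[:,2],[5,25,50,75,95]))
k=(P[...,2]>.105)&(P[...,2]<.14)&(d>0);k[215:]=0;k[:,:185]=0
print('beam/plates all',cv2.minAreaRect((P[k][:,:2]*1000).astype(np.float32)))
gb=k.copy();gb&=~b;gb[:130]=0;gb[165:]=0
v=P[gb];print('beam z',np.median(v[:,2]))
mm=[ (P[r][gb[r]][:,:2]).mean(0) for r in range(132,165,4)];mm=np.array(mm);print('beam mid line pts',mm[[0,-1]])
vt=arm.state();print(vt['eef_pos'])
```

```text
4267 0.0644016518972006
outer ((478.22100830078125, 206.09580993652344), (136.56642150878906, 77.30242156982422), 75.62812042236328)
x sides [-0.03779428 -0.03311718 -0.0294232 ] [0.03026212 0.03447279 0.0382792 ]
y sides [-0.06743803 -0.06303488 -0.0594889 ] [0.0602349  0.06412582 0.06805848]
slope [0.00227539 0.0344821 ]
slope [ 0.00019217 -0.0332427 ]
blue z pct [0.11691131 0.11764076 0.11811587 0.11858775 0.11924774]
beam/plates all ((578.1521606445312, 178.01319885253906), (91.45708465576172, 65.91069793701172), 75.5359878540039)
beam z 0.12201252949778049
beam mid line pts [[0.57963895 0.19710745]
 [0.57710742 0.17333754]]
[0.57326415 0.15147681 0.21325723]
```

Call:
send_rows:
  motion:
    - [2,-12,0,0,0,0]
    - [5,-37,0,0,0,0]
    - [9,-65,0,0,0,0]
    - [13,-92,0,0,0,0]
    - [15.6,-106.7,0,0,0,0]

```text
time_s: 6.87
eef_pos: [0.4783, 0.207, 0.2144]
tool_rot: [0.83, 0.558, -0.001, -0.001]
wrist_force: [2.5, -1.4, -6.4]
gripper_width: 0.154
grip_force: 50.0
```

Call:
send_rows:
  motion:
    - [0,0,6,0,0,0]
    - [0,0,14,0,0,0]
    - [0,0,22,0,0,0]
    - [0,0,27,0,0,0]
    - [0,0,28,0,0,0]

```text
time_s: 7.28
eef_pos: [0.481, 0.2062, 0.1851]
tool_rot: [0.83, 0.558, -0.001, -0.0]
wrist_force: [0.1, 0.1, -7.0]
gripper_width: 0.153
grip_force: 50.0
```

Call:
send_rows:
  motion:
    - [0,0,0,0,0,0]
    - [0,0,0,0,0,0]
    - [0,0,0,0,0,0]

```text
time_s: 7.53
eef_pos: [0.4812, 0.2068, 0.187]
tool_rot: [0.83, 0.558, 0.0, 0.0]
wrist_force: [-1.0, -0.3, -6.1]
gripper_width: 0.155
grip_force: 50.0
```

```bash
python3 g.py w3.png
python3 - <<'E'
from h import *
a,d,P=cloud('top');save('t3.png',cv2.resize(a[165:255,170:290],None,fx=6,fy=6,interpolation=2))
w=np.load('w.npz');P=w['P'];d=w['d']
m=(d>0)&(abs(P[...,2]-.065)<.0035);m[260:]=0
c=np.array([.4786,.2062]);y=np.array([.2482,.9687]);x=np.array([y[1],-y[0]])
q=P[m][:,:2]-c;U=q@x;W=q@y;k=(abs(U)<.045)&(abs(W)<.075);U=U[k];W=W[k]
for s in(1,-1):
  j=(U*s>.028)&(W<.05);print(s,j.sum(),np.percentile(U[j],[2,98]) if j.any() else '')
print('yend',np.percentile(W[W>.058],[2,98]))
k=(P[...,2]>.08)&(P[...,2]<.105)&(d>0);k[260:]=0
q=P[k][:,:2]-c;U=q@x;W=q@y;print('gauge U',np.percentile(U[W>.05],[1,50,99]),'W',np.percentile(W,[.5,99.5]),np.median(P[k][:,2]))
E
```

```text
blue z 0.09327823338141022
blue 1581 ((495.2676696777344, 264.93682861328125), (24.60065269470215, 64.3816909790039), 75.67371368408203) [0.49596641 0.26501399 0.09242785]
red ztop 0.2216367345664094
red 2031 ((481.0053405761719, 209.4237823486328), (48.522525787353516, 13.521697998046875), 68.45304870605469) [0.48304593 0.21461947 0.22113804]
[0.48111029 0.20684988 0.18702475] [[0.377, 0.926, 0.001], [0.926, -0.377, 0.0], [0.0, 0.001, -1.0]]
1 1117 [0.0298173  0.03765297]
-1 952 [-0.03797718 -0.03013575]
yend [0.05838353 0.06773274]
gauge U [-0.03083335  0.00158153  0.03333465] W [-0.02725469  0.0735862 ] 0.09585058460683293
```

View pics/w3.png

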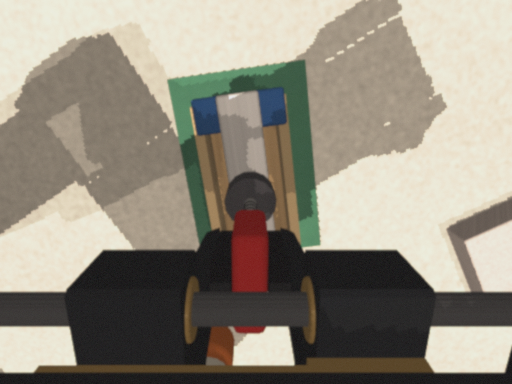

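The gauge hangs over the box in line with it, its front plate at (240,108) above the far wall and rim visible on both sides. It sits about 1.5 mm off, so I correct that and lower.

Call:
send_rows:
  motion:
    - [-1.1,-1.4,0,0,0,0]
    - [-1.1,-1.4,3,0,0,0]
    - [-1.1,-1.4,7,0,0,0]
    - [-1.1,-1.4,11,0,0,0]
    - [-1.1,-1.4,13,0,0,0]

```text
time_s: 8.05
eef_pos: [0.4788, 0.2064, 0.1729]
tool_rot: [0.83, 0.558, -0.001, -0.0]
wrist_force: [0.8, 0.7, -5.7]
gripper_width: 0.153
grip_force: 50.0
```

Call:
send_rows:
  motion:
    - [0,0,0,0,0,0]
    - [0,0,1,0,0,0]
    - [0,0,1,0,0,0]
    - [0,0,1,0,0,0]

```text
time_s: 8.38
eef_pos: [0.4792, 0.2064, 0.1728]
tool_rot: [0.83, 0.558, 0.0, 0.0]
wrist_force: [0.2, 0.4, -5.8]
gripper_width: 0.151
grip_force: 50.0
```

Call:
send_rows:
  motion:
    - [0,0,1,0,0,0]
    - [0,0,1,0,0,0]
    - [0,0,2,0,0,0]
    - [0,0,2,0,0,0]

```text
time_s: 8.72
eef_pos: [0.4791, 0.2064, 0.1706]
tool_rot: [0.83, 0.558, -0.0, -0.0]
wrist_force: [0.2, 0.0, -6.1]
gripper_width: 0.157
grip_force: 50.0
```

Call:
send_rows:
  motion:
    - [0,0,0.5,0,0,0]
    - [0,0,1,0,0,0]
    - [0,0,1,0,0,0]
    - [0,0,1,0,0,0]

```text
time_s: 9.05
eef_pos: [0.4791, 0.2064, 0.1697]
tool_rot: [0.83, 0.558, -0.0, -0.0]
wrist_force: [-0.2, 0.3, -5.8]
gripper_width: 0.152
grip_force: 50.0
```

Call:
send_rows:
  motion:
    - [0,0,0.5,0,0,0]
    - [0,0,1,0,0,0]
    - [0,0,1,0,0,0]
    - [0,0,1,0,0,0]

```text
time_s: 9.38
eef_pos: [0.4792, 0.2064, 0.1689]
tool_rot: [0.83, 0.558, 0.0, 0.0]
wrist_force: [1.5, -0.4, -5.2]
gripper_width: 0.153
grip_force: 50.0
```

Call:
send_rows:
  motion:
    - [0,0,0.5,0,0,0]
    - [0,0,1,0,0,0]
    - [0,0,1,0,0,0]
    - [0,0,1,0,0,0]

```text
time_s: 9.72
eef_pos: [0.4795, 0.2064, 0.1684]
tool_rot: [0.83, 0.558, 0.001, 0.0]
wrist_force: [-0.0, -0.7, 2.0]
gripper_width: 0.152
grip_force: 50.0
```

```bash
python3 g.py w4.png
python3 - <<'E'
from h import *
w=np.load('w.npz');P=w['P'];d=w['d']
c=np.array([.4786,.2062]);y=np.array([.2482,.9687]);x=np.array([y[1],-y[0]])
H,S,V=cv2.split(cv2.cvtColor(w['im'],cv2.COLOR_RGB2HSV))
b=(H>100)&(H<125)&(S>110)&(d>0);q=P[b];q=q[abs(q[:,2]-np.median(q[:,2]))<.004]
A=np.c_[(q[:,:2]-c)@x,(q[:,:2]-c)@y-.06,np.ones(len(q))]
print('plate plane slopes,z',np.linalg.lstsq(A,q[:,2],rcond=None)[0])
rc=cv2.minAreaRect((q[:,:2]*1000).astype(np.float32));e=np.array(rc[0])/1000-c;print('plate U,W',e@x,e@y,rc)
st=arm.state();print(st['eef_pos'],st['wrist_force'],st['ft_torque'])
E
```

```text
blue z 0.07510561037731561
blue 1590 ((493.1929931640625, 264.5030822753906), (24.56386947631836, 64.29328155517578), 75.94544982910156) [0.49393977 0.26458364 0.07420371]
red ztop 0.20318790014274926
red 2027 ((479.2432556152344, 208.8104705810547), (48.52155303955078, 13.5489501953125), 67.07410430908203) [0.48148226 0.21406948 0.20265617]
[0.47950054 0.20640966 0.16831596] [[0.377, 0.926, 0.001], [0.926, -0.377, 0.0], [0.001, 0.001, -1.0]]
plate plane slopes,z [-0.00343032 -0.00125684  0.07420275]
plate U,W -0.0003345925427246204 0.06010017670349119 ((493.1929931640625, 264.5030822753906), (24.56386947631836, 64.29328155517578), 75.94544982910156)
[0.47950054 0.20640966 0.16831596] [-0.12890471 -1.98503427  3.96096537] [-0.16197946  0.19117459  0.04537838]
```

Call:
send_rows:
  motion:
    - [0,0,2,0,0,0]
    - [0,0,5,0,0,0]
    - [0,0,9,0,0,0]
    - [0,0,13,0,0,0]
    - [0,0,15,0,0,0]

```text
time_s: 10.18
eef_pos: [0.4793, 0.2064, 0.1521]
tool_rot: [0.83, 0.558, 0.0, 0.0]
wrist_force: [2.0, -0.6, 3.5]
gripper_width: 0.154
grip_force: 50.0
```

Run:
```python
from h import *
d=np.load('i0.npz')['td'];p,o,r=cam('top')
v,u=np.mgrid[:384,:512];P=np.stack([(u-p['cx'])/p['fx']*d,(v-p['cy'])/p['fy']*d,d],-1)@r.T+o
c=np.array([.4786,.2062]);y=np.array([.2482,.9687]);x=np.array([y[1],-y[0]])
U=(P[...,:2]-c)@x;W=(P[...,:2]-c)@y
k=(abs(U)<.02)&(abs(W)<.045)&(d>0);print('base z',np.percentile(P[k][:,2],[10,50,90]))
k=(abs(abs(U)-.034)<.002)&(abs(W)<.05);print('rim z',np.median(P[k][:,2]))
```

```text
base z [0.02609396 0.02886558 0.0319197 ]
rim z 0.06473970923467864
```

Call:
send_rows:
  motion:
    - [0,0,3,0,0,0]
    - [0,0,6,0,0,0]
    - [0,0,8,0,0,0]
    - [0,0,8,0,0,0]
    - [0,0,8,0,0,0]

```text
time_s: 10.6
eef_pos: [0.4792, 0.2064, 0.1447]
tool_rot: [0.83, 0.558, 0.0, 0.0]
wrist_force: [1.6, -1.1, 2.3]
gripper_width: 0.154
grip_force: 50.0
```

Call:
send_rows:
  motion:
    - [0,0,1,0,0,0]
    - [0,0,2,0,0,0]
    - [0,0,2,0,0,0]
    - [0,0,2,0,0,0]
    - [0,0,2,0,0,0]

```text
time_s: 11.02
eef_pos: [0.4792, 0.2064, 0.1428]
tool_rot: [0.83, 0.558, 0.0, 0.0]
wrist_force: [2.9, -0.5, 2.1]
gripper_width: 0.154
grip_force: 50.0
```

Call:
send_rows:
  motion:
    - [0,0,1,0,0,0]
    - [0,0,1.5,0,0,0]
    - [0,0,1.5,0,0,0]
    - [0,0,1.5,0,0,0]
    - [0,0,1.5,0,0,0]

```text
time_s: 11.43
eef_pos: [0.4792, 0.2064, 0.1412]
tool_rot: [0.83, 0.558, 0.0, 0.0]
wrist_force: [4.0, 0.1, 1.9]
gripper_width: 0.155
grip_force: 50.0
```

Call:
send_rows:
  motion:
    - [0,0,1,0,0,0]
    - [0,0,1,0,0,0]
    - [0,0,1,0,0,0]
    - [0,0,1,0,0,0]

```text
time_s: 11.77
eef_pos: [0.4791, 0.2064, 0.1402]
tool_rot: [0.83, 0.558, -0.0, -0.0]
wrist_force: [4.4, -0.6, 1.9]
gripper_width: 0.152
grip_force: 50.0
```

Call:
send_rows:
  motion:
    - [0,0,1,0,0,0]
    - [0,0,1,0,0,0]
    - [0,0,1,0,0,0]
    - [0,0,1,0,0,0]

```text
time_s: 12.1
eef_pos: [0.4791, 0.2064, 0.1392]
tool_rot: [0.83, 0.558, -0.0, 0.0]
wrist_force: [3.3, -0.4, 2.8]
gripper_width: 0.153
grip_force: 50.0
```

Call:
send_rows:
  motion:
    - [0,0,1,0,0,0]
    - [0,0,1,0,0,0]
    - [0,0,1,0,0,0]
    - [0,0,1,0,0,0]

```text
time_s: 12.43
eef_pos: [0.4792, 0.2064, 0.1383]
tool_rot: [0.83, 0.558, 0.0, 0.0]
wrist_force: [2.7, -1.1, 3.0]
gripper_width: 0.156
grip_force: 50.0
```

Call:
send_rows:
  motion:
    - [0,0,1,0,0,0]
    - [0,0,1,0,0,0]
    - [0,0,1,0,0,0]
    - [0,0,1,0,0,0]

```text
time_s: 12.77
eef_pos: [0.4792, 0.2064, 0.1373]
tool_rot: [0.83, 0.558, 0.0, 0.0]
wrist_force: [2.6, 0.1, 4.4]
gripper_width: 0.156
grip_force: 50.0
```

Call:
send_rows:
  motion:
    - [0,0,1,0,0,0]
    - [0,0,1,0,0,0]
    - [0,0,1,0,0,0]
    - [0,0,1,0,0,0]

```text
time_s: 13.1
eef_pos: [0.4792, 0.2064, 0.1364]
tool_rot: [0.83, 0.558, 0.0, 0.0]
wrist_force: [3.8, -0.7, 5.3]
gripper_width: 0.154
grip_force: 50.0
```

Call:
send_rows:
  motion:
    - [0,0,0,0,0,0]

```text
time_s: 13.18
eef_pos: [0.4792, 0.2064, 0.1364]
tool_rot: [0.83, 0.558, 0.0, 0.0]
wrist_force: [2.8, -1.1, 5.2]
gripper_width: 0.155
grip_force: 50.0
```

Call:
send_rows:
  motion:
    - [0,0,0,0,0,0]

```text
time_s: 13.27
eef_pos: [0.4792, 0.2064, 0.1364]
tool_rot: [0.83, 0.558, 0.0, 0.0]
wrist_force: [3.8, -0.4, 5.4]
gripper_width: 0.15
grip_force: 50.0
```

Call:
send_rows:
  motion:
    - [0,0,0,0,0,0]

```text
time_s: 13.35
eef_pos: [0.4792, 0.2064, 0.1364]
tool_rot: [0.83, 0.558, 0.0, 0.0]
wrist_force: [3.8, -0.9, 5.1]
gripper_width: 0.151
grip_force: 50.0
```

Call:
send_rows:
  motion:
    - [0,0,0,0,0,0]

```text
time_s: 13.43
eef_pos: [0.4792, 0.2064, 0.1364]
tool_rot: [0.83, 0.558, 0.0, 0.0]
wrist_force: [2.8, -1.0, 5.3]
gripper_width: 0.151
grip_force: 50.0
```

Call:
send_rows:
  motion:
    - [0,0,0,0,0,0.03]
    - [0,0,0,0,0,0.12]
    - [0,0,0,0,0,0.22]
    - [0,0,0,0,0,0.3]
    - [0,0,0,0,0,0.36]
  newtons: 60

```text
time_s: 13.85
eef_pos: [0.4793, 0.2064, 0.1364]
tool_rot: [0.917, 0.399, 0.0, 0.0]
wrist_force: [3.6, -0.6, 5.3]
gripper_width: 0.154
grip_force: 60.0
```

Call:
send_rows:
  motion:
    - [0,0,0,0,0,0.07]
    - [0,0,0,0,0,0.15]
    - [0,0,0,0,0,0.23]
    - [0,0,0,0,0,0.31]
    - [0,0,0,0,0,0.37]

```text
time_s: 14.27
eef_pos: [0.4792, 0.2064, 0.1364]
tool_rot: [0.975, 0.224, 0.0, 0.0]
wrist_force: [2.7, -0.2, 5.5]
gripper_width: 0.15
grip_force: 60.0
```

Call:
send_rows:
  motion:
    - [0,0,0,0,0,0.07]
    - [0,0,0,0,0,0.15]
    - [0,0,0,0,0,0.23]
    - [0,0,0,0,0,0.31]
    - [0,0,0,0,0,0.38]

```text
time_s: 14.68
eef_pos: [0.4791, 0.2063, 0.1364]
tool_rot: [0.999, 0.035, 0.0, 0.0]
wrist_force: [2.7, -1.9, 5.4]
gripper_width: 0.151
grip_force: 60.0
```

Call:
send_rows:
  motion:
    - [0,0,0,0,0,0]
    - [0,0,0,0,0,0]
    - [0,0,0,0,0,0]

```text
time_s: 14.93
eef_pos: [0.4791, 0.2061, 0.1364]
tool_rot: [0.999, 0.037, -0.0, 0.0]
wrist_force: [2.2, -2.5, 6.7]
gripper_width: 0.153
grip_force: 60.0
```

Run:
```python
from h import *
st=arm.state();print(st['eef_pos'],st['wrist_force'],st['ft_torque'],st['joint_pos'])
im,d,P=cloud('wrist');save('w5.png',im);np.savez('w',im=im,d=d,P=P)
a,td,TP=cloud('top')
for n,i,dd,Q in(('wrist',im,d,P),('top',a,td,TP)):
    H,S,V=cv2.split(cv2.cvtColor(i,cv2.COLOR_RGB2HSV))
    k=np.linalg.norm(Q[...,:2]-[.4786,.2062],axis=-1)<.11
    b=(H>100)&(H<125)&(S>110)&(dd>0)&k&(Q[...,2]<.09)
    print(n,b.sum(),cv2.minAreaRect((Q[b][:,:2]*1000).astype(np.float32)),np.median(Q[b][:,2]))
```

```text
[0.47908654 0.20612459 0.13638487] [ 2.15578287 -2.52630447  6.69343993] [-0.31987032 -0.280381   -0.07030515] [ 1.79313903e-01  4.32378829e-01  1.53783612e+00 -5.53828347e-04
  1.17148338e+00  1.67576652e+00]
wrist 2889 ((478.61492919921875, 206.32540893554688), (144.39480590820312, 65.0536880493164), 75.53726959228516) 0.07432397160614118
top 5 ((441.091552734375, 143.75096130371094), (9.254090309143066, 2.676283836364746), 27.303037643432617) 0.07310473404104623
```

View pics/w5.png

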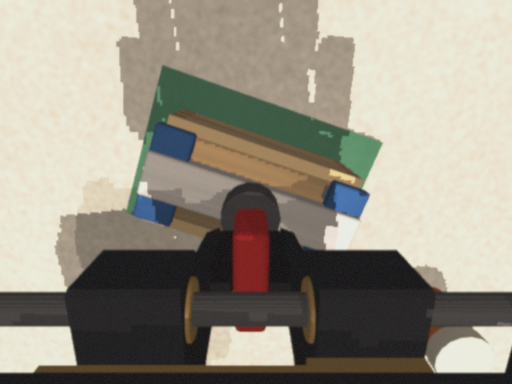

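The wrist view shows the gauge sitting square on the box, with plates at (170,140), (345,200) and (155,210). The knob is turned to lock angle ≈1.24, so I release now.

Call:
send_rows:
  motion:
    - [0,0,0,0,0,0]
    - [0,0,0,0,0,0]
    - [0,0,0,0,0,0]
    - [0,0,0,0,0,0]
    - [0,0,0,0,0,0]
  fingers: 0.7

```text
time_s: 15.45
eef_pos: [0.4788, 0.2064, 0.1359]
tool_rot: [0.999, 0.037, -0.001, 0.0]
wrist_force: [-0.3, -0.2, -0.4]
gripper_width: 0.509
grip_force: 0.0
```

Call:
send_rows:
  motion:
    - [0,0,-10,0,0,0]
    - [0,0,-30,0,0,0]
    - [0,0,-60,0,0,0]
    - [0,0,-90,0,0,0]
    - [0,0,-120,0,0,0]

```text
time_s: 15.87
eef_pos: [0.4787, 0.2064, 0.2574]
tool_rot: [0.999, 0.037, -0.001, 0.0]
wrist_force: [1.1, 0.1, 0.8]
gripper_width: 0.702
grip_force: 0.0
```

Call:
send_rows:
  motion:
    - [0,0,0,0,0,0]
    - [0,0,0,0,0,0]
    - [0,0,0,0,0,0]

```text
time_s: 16.12
eef_pos: [0.4786, 0.2063, 0.2552]
tool_rot: [0.999, 0.037, -0.001, 0.0]
wrist_force: [0.7, 0.3, -0.9]
gripper_width: 0.701
grip_force: 0.0
```

```bash
python3 g.py w6.png
```

```text
blue z 0.0751884290879916
blue 1505 ((478.14849853515625, 206.04409790039062), (144.68601989746094, 65.00858306884766), 75.45470428466797) [0.4812917  0.20721003 0.07429322]
red ztop 0.17129409189753664
red 958 ((478.45703125, 206.31475830078125), (42.97319412231445, 13.14577865600586), 4.776391983032227) [0.47918693 0.20626022 0.16991118]
[0.47855618 0.20630222 0.25483726] [[0.997, 0.075, -0.003], [0.075, -0.997, -0.001], [-0.003, 0.0, -1.0]]
```

View pics/w6.png

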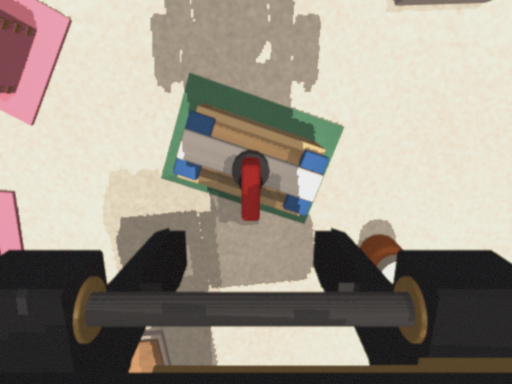

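The gauge sits square and flat on the box at (250,165). The knob at (251,188) stayed down and locked, and the gripper is clear.

```bash
python3 -c "
from station import arm;print(arm.close_job())"
```

```text
the job is handed in; nothing more can be done
None
```

The depth gauge is seated flat and square on the green-boarded box, its tip on the base at roughly 2–3 N by wrist-force estimate and the slide locked at about 1.24 rad; the job is handed in at about 16 s and the other goods were left alone.

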